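Tamp the soldering pan level

ROBOT

A 6-joint arm with a two-finger parallel gripper is mounted at the origin on a cart in front of the work surface, level with it; the furniture and walls round the work are solid. World frame = base frame: x ahead of the robot, y to its left, z up, the work surface at z = 0. Lengths are in m, angles in rad, forces in N, time in s.
With the tool pointing down it reaches from about 0.375 to 0.9 m from the base axis. Payload 3.1 kg.
Tool frame: the origin (TCP) lies at the very end of the fingers, on their centre line; the grasp point (between the pads) lies 19 mm behind it; z points along the fingers, y is the line along which they close (so a half turn about z gives the same grasp; the last joint's range is limited). The gripper opens to 87 mm and grips with 3 to 60 N. Pads are 19 mm wide; open, the fingers measure 117 mm over their backs; the gripper's body (75 mm by 190 mm) begins 51 mm behind the grasp point.
Start: joints at [-1.484, 0.527, 1.433, -0, 1.181, -0.178], TCP at [0.164, -0.603, 0.223] pointing down, gripper open.
Joint ranges: [-3.08, 3.08], [-0.75, 2.2], [0.22, 2.44], [-1.43, 4.57], [0, 2.65], [-2.85, 2.85]. Speed limits (rad/s): [2.79, 2.79, 3.14, 3.14, 3.14, 3.14].

INTERFACE

Orientations are given as a unit quaternion [x, y, z, w].
In Python, from rig import robot gives the robot as it stands. The module is installed in compiled form; this text tells all that it offers.
- The arm moves only by the tool play_rows, never from a script. Its argument "steps" is one flat list of numbers, 5 for each row, row after row: the opening, from -1 (shut) to 1 (fully open), then the shift along the tool's x, y, z as a fraction of full scale, then the turn about the tool's z as a fraction of full scale. In form: [claw, tx, ty, tz, twist, claw, tx, ty, tz, twist, ...]. A call has exactly 10 rows; each row shifts and turns the commanded pose from where the row before left it, along the tool's axes as they then stand; what a row does not reach is not made up. Full scale, the value 1, is 0.03 m for a shift and 0.1 rad for a turn. A row lasts 1/10 s, in which the tool goes at most 50 mm and 8.59 degrees, less where a joint would pass 70% of its speed; a pose out of reach is approached as far as the arm can. A call with a number of a shift or a turn outside -1 to 1 is refused whole. A call with a gripper value outside its range is refused whole. The fingers move at their own pace and stop on an object; "grip_force" is the grip in N (left out, the last holds). Time passes only in rows, so rows that do not move let the fingers close, or fill a call up. It gives the time, the measured TCP pose, the force, the opening and the grip force at its end, in the units of the state.
- robot.get_obs(): the state, without advancing time (a new reading comes with each control period).
- robot.camera(name): name is "scene" or "top" or "wrist"; returns a dict with "image" (480x640x3 uint8, red, green, blue), "mtx" (3x3 intrinsics, pixels), "rvec" (rotation vector, rad) and "tvec" (3), from world to camera coordinates, as OpenCV has them. Camera axes: x right, y down, z forward; pixel columns grow to the right and rows downward; lengths in m; the calibration is good to about 2 mm. A picture is of the moment at which its call begins. There is no depth.
- robot.hand_in(): hands the job in; it is judged then, once.
The state is a dict: "time": time; "q": joint angles; "joint_velocities": joint speeds; "joint_torque": joint torques, N m; "position": TCP position; "tool_rot": TCP orientation; "ft_force": force on the tool from outside, world axes, zero at the start; "moment": the same for the moment, N m; "grip_width": finger opening in m; "grip_force": force on a finger pad.
Only numpy, scipy, OpenCV 4.12 (cv2) and the standard library are available. Lean on these libraries where they do the work, as an engineer would, in place of code of your own. Each camera call takes 0.05 s, during which the arm holds its last target. There are 200 camera calls.

TASK

Two of the eight lava stones in the steel pan are riding up on the others. Take the wooden tamper by its handle and press the stones down with its flat sole until all eight lie level on the pan's floor, finishing with one firm, steady press of about 20 N (two kilos) on the level bed; lean on it, without hard blows (80 N at the very most), and touch the stones with nothing but the tamper. Then stand the tamper upright on the bench beside the pan and let go, leaving the other things as they are.

Things in the scene. Friction and masses are not known exactly. Their poses are not given: they have to be found in the camera images.
- pan: Low open steel pan fastened to the bench, 128 x 204 mm outside, 122 x 198 mm inside; its long side is its own y. Origin: centre of its underside, on the bench, z up. Inner floor at z = 4 mm, stiff and rigid; plain upright walls 3 mm thick, rim at z = 32 mm.
- pan_floor: The pan's flat steel floor plate, part of the pan, 4 mm thick. Origin: the same point as the pan's.
- tamper: Wooden hand tamper standing upright on the bench: flat rectangular sole 70 mm (own x) by 90 mm (own y), 12 mm thick, with an upright flat-sided handle in its middle, 26 mm thick along own x and 48 mm wide along own y, top at 125 mm (a dark foot block 40 x 60 mm round the handle ends at z = 22 mm). Origin: centre of the sole's underside, z up along the handle. About 0.3 kg.
- stone_0: Smooth round brown-grey lava stone, about 45 x 44 x 40 mm, 90 g. Origin: its centre, 20 mm below its top when it lies flat (up to 23 mm if tipped). At the start it lies on the pan's floor.
- stone_1: Smooth round brown-grey lava stone, about 45 x 44 x 40 mm, 90 g. Origin: its centre, 20 mm below its top when it lies flat (up to 23 mm if tipped). At the start it lies on the pan's floor.
- stone_2: Smooth round brown-grey lava stone, about 45 x 44 x 40 mm, 90 g. Origin: its centre, 20 mm below its top when it lies flat (up to 23 mm if tipped). At the start it lies on the pan's floor.
- stone_3: Smooth round brown-grey lava stone, about 45 x 44 x 40 mm, 90 g. Origin: its centre, 20 mm below its top when it lies flat (up to 23 mm if tipped). At the start it lies on the pan's floor.
- stone_4: Smooth round brown-grey lava stone, about 45 x 44 x 40 mm, 90 g. Origin: its centre, 20 mm below its top when it lies flat (up to 23 mm if tipped). At the start it lies on the pan's floor.
- stone_5: Smooth round brown-grey lava stone, about 45 x 44 x 40 mm, 90 g. Origin: its centre, 20 mm below its top when it lies flat (up to 23 mm if tipped). At the start it lies on the pan's floor.
- stone_6: Smooth round brown-grey lava stone, about 45 x 44 x 40 mm, 90 g. Origin: its centre, 20 mm below its top when it lies flat (up to 23 mm if tipped). At the start it rides on top of four others, about 25 mm proud. A push of 15 to 25 N for some seconds wedges its neighbours apart; it sinks between them, haltingly or suddenly. The floor has room for all eight.
- stone_7: Smooth round brown-grey lava stone, about 45 x 44 x 40 mm, 90 g. Origin: its centre, 20 mm below its top when it lies flat (up to 23 mm if tipped). At the start it rides on top of four others, about 25 mm proud. A push of 15 to 25 N for some seconds wedges its neighbours apart; it sinks between them, haltingly or suddenly. The floor has room for all eight.
- salt_tub: Bystander: white plastic tub with a blue label and a screw cap, 47 mm across, 76 mm tall, loose. Origin: centre of its underside.
- round_pliers: Bystander: small pliers with dark red handles lying flat, 44 x 133 x 11 mm, loose. Origin: centre of its underside.
There are look-alikes about, which are no part of the job. What is shaped like the stone_2 but orange or purple is not meant.

How it is judged:
On the way, in this order (a step that is already met when the one before it is completed fails the run):
1. the tamper is lifted off the bench (height (world z) of tamper above 0.04 m), for 0.1 s.
2. with all eight stones level in the pan, the tamper's sole presses firmly and steadily on the bed (load on the pan's floor over 17 N, of which the stones weigh 7 N) (z of each of stone_0, stone_1, stone_2, stone_3, stone_4, stone_5, stone_6, stone_7 in the frame of pan below 0.032 m and contact force between pan_floor and anything else above 17 N and (contact force between tamper and stone_0 above 1.5 N or contact force between tamper and stone_1 above 1.5 N or contact force between tamper and stone_2 above 1.5 N or contact force between tamper and stone_3 above 1.5 N or contact force between tamper and stone_4 above 1.5 N or contact force between tamper and stone_5 above 1.5 N or contact force between tamper and stone_6 above 1.5 N or contact force between tamper and stone_7 above 1.5 N)), for 0.2 s.
At the end, for the whole second after the job is handed in: All eight stones lie inside the pan with their centres less than 32 mm above the bench (28 mm above the pan's floor), and the tamper stands upright (within 0.1 rad) and still on the bench within 0.5 m of the pan, let go (z of each of stone_0, stone_1, stone_2, stone_3, stone_4, stone_5, stone_6, stone_7 in the frame of pan below 0.032 m and x of stone_0 in the frame of pan between -0.06 and 0.06 m and y of stone_0 in the frame of pan between -0.098 and 0.098 m and x of stone_1 in the frame of pan between -0.06 and 0.06 m and y of stone_1 in the frame of pan between -0.098 and 0.098 m and x of stone_2 in the frame of pan between -0.06 and 0.06 m and y of stone_2 in the frame of pan between -0.098 and 0.098 m and x of stone_3 in the frame of pan between -0.06 and 0.06 m and y of stone_3 in the frame of pan between -0.098 and 0.098 m and x of stone_4 in the frame of pan between -0.06 and 0.06 m and y of stone_4 in the frame of pan between -0.098 and 0.098 m and x of stone_5 in the frame of pan between -0.06 and 0.06 m and y of stone_5 in the frame of pan between -0.098 and 0.098 m and x of stone_6 in the frame of pan between -0.06 and 0.06 m and y of stone_6 in the frame of pan between -0.098 and 0.098 m and x of stone_7 in the frame of pan between -0.06 and 0.06 m and y of stone_7 in the frame of pan between -0.098 and 0.098 m and height (world z) of tamper below 0.006 m and angle between tamper's own z axis and vertical below 0.1 rad and linear speed of tamper below 0.02 m/s and horizontal distance between tamper and pan below 0.5 m and contact force between the fingers and tamper below 0.1 N); the robot touches nothing.
It fails at once if the tamper presses any one stone with more than 80 N (contact force between tamper and stone_0 above 80 N or contact force between tamper and stone_1 above 80 N or contact force between tamper and stone_2 above 80 N or contact force between tamper and stone_3 above 80 N or contact force between tamper and stone_4 above 80 N or contact force between tamper and stone_5 above 80 N or contact force between tamper and stone_6 above 80 N or contact force between tamper and stone_7 above 80 N).
It fails at once if the arm or fingers touch a stone (contact force between any of the fingers, the arm and stone_0 above 0.5 N or contact force between any of the fingers, the arm and stone_1 above 0.5 N or contact force between any of the fingers, the arm and stone_2 above 0.5 N or contact force between any of the fingers, the arm and stone_3 above 0.5 N or contact force between any of the fingers, the arm and stone_4 above 0.5 N or contact force between any of the fingers, the arm and stone_5 above 0.5 N or contact force between any of the fingers, the arm and stone_6 above 0.5 N or contact force between any of the fingers, the arm and stone_7 above 0.5 N).
It fails at once if a bystander is moved more than 20 mm (distance of any of salt_tub, round_pliers from where it was at the start of the episode above 0.02 m).
It also fails if it takes over 72 s, if anything falls off the work surface, if the arm or the gripper's body presses on something with over 40 N, if the wrist force passes 120 N, or if a joint passes its speed limit or range.

## Working session

There is one attempt and no reset: what is moved stays moved. The work goes in short steps, Python scripts to look and compute and a tool call to move; the robot and the scene stay as the last step left them, time stands still between calls to the robot, and variables do not carry over. Pictures are saved under pics/ and viewed, at most 10 in all, crops included, and the job is handed in when it is done.

Besides the shell and the picture viewer there is one more tool, called after "Emit:" as name(argument=value, ...), one argument or row to a line, values as JSON. play_rows: Moves the arm, as the interface text tells. Shift numbers are shares of 0.03 m and turn numbers shares of 0.1 rad, none past 1 either way. Its arguments: {"type":"object","properties":{"steps":{"type":"array"},"grip_force":{"type":"number"}},"required":["steps"]}

```bash
mkdir -p pics; python3 - <<'E'
from rig import robot
import cv2,numpy as np,pickle
o=robot.get_obs();print({k:np.round(v,3) for k,v in o.items()})
for n in("scene","top"):
    c=robot.camera(n);cv2.imwrite(f"pics/{n}0.png",c["image"][:,:,::-1]);pickle.dump(c,open(n+".pkl","wb"))
    print(n,c["mtx"].round(1).tolist(),c["rvec"].round(3).tolist(),c["tvec"].round(3).tolist())
E
```

```text
{'time': np.float64(0.0), 'q': array([-1.485,  0.528,  1.434, -0.   ,  1.181, -0.179]), 'joint_velocities': array([ 0.   , -0.002,  0.001,  0.002, -0.   ,  0.001]), 'joint_torque': array([ 2.0000e-03, -4.4003e+01, -1.7660e+01,  6.3000e-02,  5.8000e-02,
       -0.0000e+00]), 'position': array([ 0.164, -0.602,  0.222]), 'tool_rot': array([ 0.991,  0.132,  0.   , -0.001]), 'ft_force': array([-0.336,  0.026,  0.242]), 'moment': array([-0.036,  0.026,  0.003]), 'grip_force': np.float64(0.0), 'grip_width': np.float64(0.087)}
scene [[566.2, 0.0, 334.5], [0.0, 566.2, 239.6], [0.0, 0.0, 1.0]] [0.752, -2.329, 1.36] [0.464, 0.213, 0.789]
top [[511.3, 0.0, 320.8], [0.0, 511.3, 236.3], [0.0, 0.0, 1.0]] [2.177, -2.161, 0.069] [0.002, 0.573, 0.927]
```

View pics/scene0.png

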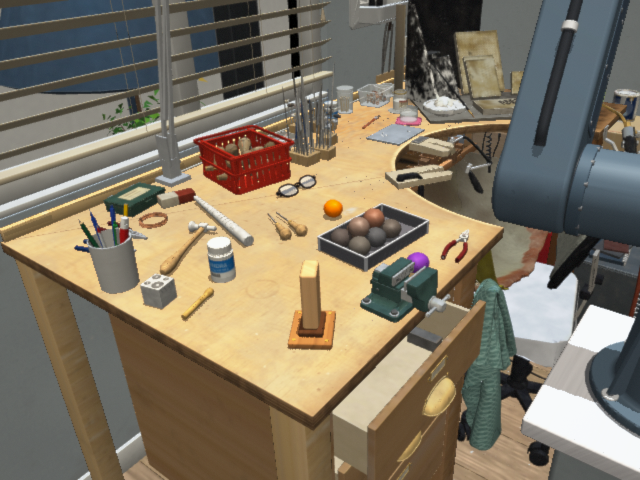

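View pics/top0.png

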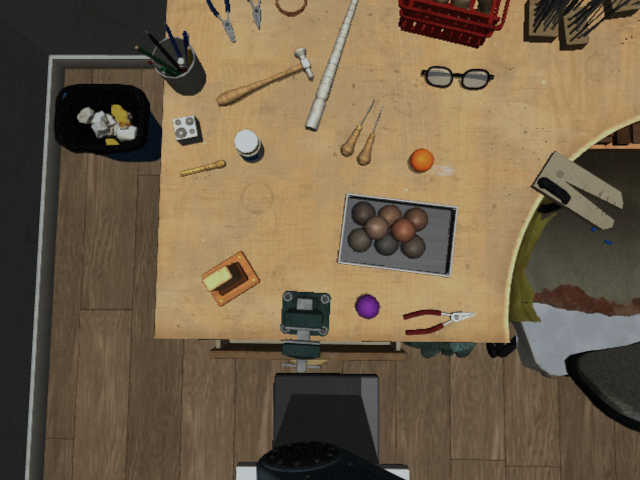

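The scene view shows the tamper with its sole at top px ~(231,278), and the pan at ~(398,234). The two riders are at ~(377,227) and (403,230), above a 2x3 layer. The vise at (305,310) is between the tamper and the pan. I'll take enlarged crops for the corners.

```bash
cat > h.py <<'E'
import cv2,numpy as np
from rig import robot
def back(c,uv,z):
    R=cv2.Rodrigues(c["rvec"])[0];t=np.ravel(c["tvec"])
    d=np.c_[cv2.undistortPoints(np.float64(uv).reshape(-1,1,2),c["mtx"],None).reshape(-1,2),np.ones(len(uv))]@R
    C=-R.T@t
    return C+d*((z-C[2])/d[:,2])[:,None]
E
python3 - <<'E'
import cv2,numpy as np,pickle
from h import back
c=pickle.load(open("top.pkl","rb"));im=c["image"][:,:,::-1]
a=cv2.resize(im[240:315,190:270],None,fx=5,fy=5,interpolation=3)
b=cv2.resize(im[185:285,330:470],None,fx=5,fy=5,interpolation=3)
b=cv2.resize(b,(0,0),fx=.8,fy=.8)
s=np.zeros((600,800,3),np.uint8);s[:375,:400]=a
cv2.imwrite("pics/ta.png",a);cv2.imwrite("pics/pa.png",b)
E
```

```text
(no output)
```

View pics/ta.png

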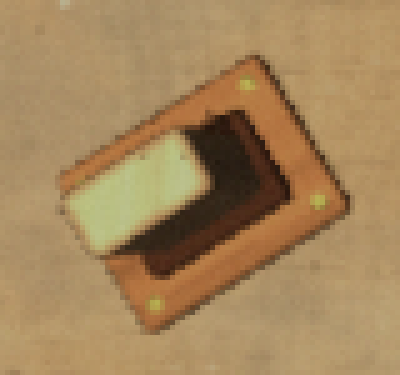

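View pics/pa.png

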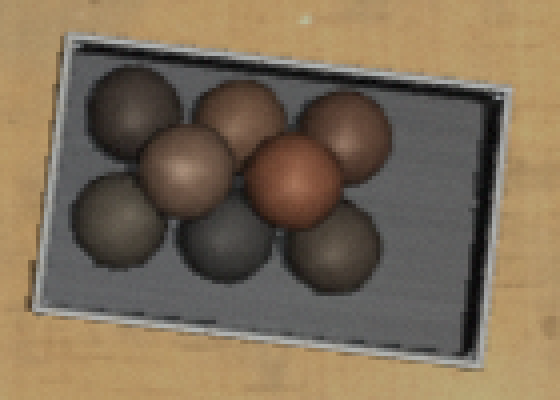

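The crops give the sole corners (ta ×5) at (257,55), (350,205), (150,333) and (60,180). The handle top is at (180,128), (213,188), (100,255) and (65,205). The pan rim corners (pa ×4) are (68,34), (511,90), (480,366) and (34,310), and the riders are at (188,171) and (294,181).

```bash
python3 - <<'E'
import cv2,numpy as np,pickle
from h import back
from scipy.spatial.transform import Rotation as Ro
c=pickle.load(open("top.pkl","rb"))
A=lambda p:np.array(p)/5.+[190,240]-.4
B=lambda p:np.array(p)/4.+[330,185]-.4
def rep(n,P):
    print(n,P.mean(0).round(4),[np.linalg.norm(P[i]-P[(i+1)%4]).round(3) for i in range(4)],[np.degrees(np.arctan2(*(P[(i+1)%4]-P[i])[[1,0]])).round(1) for i in range(4)])
rep("sole",back(c,A([(257,55),(350,205),(150,333),(60,180)]),.012))
rep("handle",back(c,A([(180,128),(213,188),(100,255),(65,205)]),.125))
P=back(c,B([(68,34),(511,90),(480,366),(34,310)]),.032);rep("pan",P)
m=P.mean(0);L=(P[1]-P[0]+P[2]-P[3])[:2];L/=np.linalg.norm(L);S=np.array([-L[1],L[0]])
def rel(Q):
    for q in Q: print(q.round(4),"long",((q-m)[:2]@L).round(4),"short",((q-m)[:2]@S).round(4))
rel(back(c,B([(188,171),(294,181)]),.049))
rel(back(c,B([(134,112),(239,125),(346,138),(119,220),(226,238),(333,248)]),.024))
print("others tub,vise,purple",back(c,np.float64([(248,142)]),.076).round(3),back(c,np.float64([(282,291),(330,292)]),.06).round(3),back(c,np.float64([(368,307)]),.02).round(3))
o=robot=None
from rig import robot
o=robot.get_obs();R=Ro.from_quat(o["tool_rot"]).as_matrix();print(R.round(3),o["position"])
E
```

```text
sole [0.4938 0.1753 0.012 ] [np.float64(0.067), np.float64(0.088), np.float64(0.067), np.float64(0.087)] [np.float64(-147.1), np.float64(123.1), np.float64(32.0), np.float64(-57.0)]
handle [0.4933 0.1747 0.125 ] [np.float64(0.023), np.float64(0.043), np.float64(0.02), np.float64(0.046)] [np.float64(-149.9), np.float64(121.2), np.float64(36.4), np.float64(-55.6)]
pan [ 0.5767 -0.1357  0.032 ] [np.float64(0.206), np.float64(0.128), np.float64(0.205), np.float64(0.129)] [np.float64(-97.0), np.float64(172.9), np.float64(83.3), np.float64(-6.7)]
[ 0.5878 -0.0953  0.049 ] long -0.0414 short 0.0061
[ 0.5835 -0.1432  0.049 ] long 0.0066 short 0.0076
[ 0.6178 -0.0725  0.024 ] long -0.0677 short 0.0332
[ 0.612  -0.1213  0.024 ] long -0.0185 short 0.0333
[ 0.6062 -0.1709  0.024 ] long 0.0314 short 0.0335
[ 0.5673 -0.0656  0.024 ] long -0.0685 short -0.0178
[ 0.5592 -0.1151  0.024 ] long -0.0183 short -0.0198
[ 0.5549 -0.1645  0.024 ] long 0.0312 short -0.0182
others tub,vise,purple [[0.737 0.137 0.076]] [[ 0.472  0.073  0.06 ]
 [ 0.471 -0.012  0.06 ]] [[ 0.443 -0.082  0.02 ]]
[[ 0.965  0.262 -0.   ]
 [ 0.262 -0.965  0.002]
 [ 0.    -0.002 -1.   ]] [ 0.16352968 -0.60253349  0.22166636]
```

Emit:
play_rows(
  steps=[1,1,-0.5,0,0,1,1,-0.5,0,0,1,1,-0.5,0,0,1,1,-0.5,0,0,1,1,-0.5,0,0,1,1,-0.5,0,0,1,1,-0.5,0,0,1,1,-0.5,0,0,1,1,-0.5,0,0,1,1,-0.5,0,0],
)

```text
time: 1.1
position: [0.4146, -0.3786, 0.2222]
tool_rot: [0.991, 0.132, -0.0, -0.0]
ft_force: [-0.4, -0.2, 0.4]
grip_width: 0.087
grip_force: 0.0
```

Emit:
play_rows(
  steps=[1,0.7,-1,0,0,1,0.7,-1,0,0,1,0.7,-1,0,0,1,0.7,-1,0,0,1,0.7,-1,0,0,1,0.7,-1,0,0,1,0.7,-1,0,0,1,0.7,-1,0,0,1,0.7,-1,0,0,1,0.7,-1,0,0],
)

```text
time: 2.1
position: [0.5381, -0.0338, 0.2222]
tool_rot: [0.991, 0.132, -0.0, -0.0]
ft_force: [0.0, -0.8, -0.1]
grip_width: 0.0871
grip_force: 0.0
```

Emit:
play_rows(
  steps=[1,0,-1,0,0,1,0,-1,0,0,1,0,-1,0,0,1,0,-1,0,0,1,0,-1,0,0,1,0,-1,0,0,1,0,-1,0,0,1,0,0,0,-1,1,0,0,0,-1,1,0,0,0,-1],
)

```text
time: 3.1
position: [0.4825, 0.1677, 0.2222]
tool_rot: [0.96, 0.281, -0.0, -0.0]
ft_force: [0.6, 0.5, 0.1]
grip_width: 0.0872
grip_force: 0.0
```

Emit:
play_rows(
  steps=[1,0,0,0,-1,1,0,0,0,-1,1,0,0,0,-1,1,0,0,0,-1,1,0,0,0,-1,1,0,0,0,-1,1,0,0,0,-1,1,0,0,0,-1,1,0,0,0,-1,1,0,0,0,-1],
)

```text
time: 4.1
position: [0.4827, 0.1673, 0.2222]
tool_rot: [0.708, 0.706, -0.0, -0.0]
ft_force: [-0.1, -0.6, 0.1]
grip_width: 0.0873
grip_force: 0.0
```

Emit:
play_rows(
  steps=[1,0.26,0.36,0,0,1,0,0,0,-1,1,0,0,0,-1,1,0,0,0,-1,1,0,0,0,-1,1,0,0,0,-1,1,0,0,0,-0.75,1,0,0,1,0,1,0,0,0.4,0,1,0,0,0,0],
)

```text
time: 5.1
position: [0.492, 0.1747, 0.1785]
tool_rot: [0.48, 0.877, -0.002, -0.002]
ft_force: [-0.4, -0.2, -0.4]
grip_width: 0.087
grip_force: 0.0
```

```bash
python3 - <<'E'
from h import *
c=robot.camera("wrist");cv2.imwrite("pics/w1.png",c["image"][:,:,::-1])
E
```

```text
(no output)
```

View pics/w1.png

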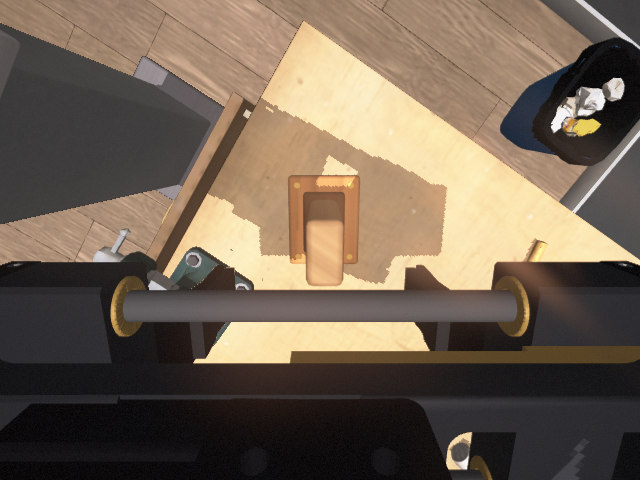

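The wrist view shows the handle (325,250) square and centred between the fingers (~235 and ~410). I'll descend and grip.

Emit:
play_rows(
  steps=[1,0,0,1,0,1,0,0,1,0,1,0,0,1,0,1,0,0,0.55,0,1,0,0,0,0,-1,0,0,0,0,-1,0,0,0,0,-1,0,0,0,0,-1,0,0,0,0,-1,0,0,0,0],
  grip_force=55,
)

```text
time: 6.15
position: [0.4943, 0.1751, 0.0747]
tool_rot: [0.48, 0.877, 0.0, 0.0]
ft_force: [0.3, 0.6, -0.6]
grip_width: 0.0549
grip_force: 0.0
```

Emit:
play_rows(
  steps=[-1,0,0,0,0,-1,0,0,0,0,-1,0,0,0,0,-1,0,0,0,0,-1,0,0,-0.5,0,-1,0,0,-0.7,0,-1,0,0,-0.8,0,-1,0,0,-1,0,-1,0,0,-1,0,-1,0,0,0,0],
)

```text
time: 7.15
position: [0.4963, 0.1754, 0.1972]
tool_rot: [0.48, 0.877, 0.002, 0.003]
ft_force: [1.1, -0.1, -3.4]
grip_width: 0.0256
grip_force: 55.0
```

Emit:
play_rows(
  steps=[-1,0,0,0,1,-1,0,0,0,1,-1,0,0,0,1,-1,0,0,0,1,-1,0,0,0,1,-1,0,0,0,1,-1,0,0,0,0.9,-1,0,0,0,0,-1,0,0,0,0,-1,0,0.3,0,0],
)

```text
time: 8.15
position: [0.5011, 0.1739, 0.1931]
tool_rot: [0.748, 0.664, -0.002, -0.001]
ft_force: [0.3, 0.1, -3.1]
grip_width: 0.0256
grip_force: 55.0
```

Emit:
play_rows(
  steps=[-1,-0.9,0.4,0,0,-1,-1,0.4,0,0,-1,-1,0.4,0,0,-1,-1,0.4,0,0,-1,-1,0.4,0,0,-1,-1,0.4,0,0,-1,-1,0.4,0,0,-1,-1,0.4,0,0,-1,-1,0.4,0,0,-1,-0.4,0.2,0,0],
)

```text
time: 9.15
position: [0.584, -0.1205, 0.1939]
tool_rot: [0.749, 0.662, 0.0, 0.001]
ft_force: [0.6, 0.8, -3.4]
grip_width: 0.026
grip_force: 55.0
```

```bash
cat > where.py <<'E'
from h import *
from scipy.spatial.transform import Rotation as Ro
import sys
o=robot.get_obs();p=o["position"];R=Ro.from_quat(o["tool_rot"]).as_matrix()
print(p.round(4),"yaw x",np.degrees(np.arctan2(R[1,0],R[0,0])).round(2),"F",o["ft_force"].round(1),"M",o["moment"].round(2),"tool z",R[:,2].round(4))
m=np.array([.5767,-.1357]);a=np.radians(-96.9);L=np.array([np.cos(a),np.sin(a)]);S=np.array([-L[1],L[0]])
print("long",((p[:2]-m)@L).round(4),"short",((p[:2]-m)@S).round(4),"sole z",(p[2]-.0747).round(4))
E
python3 where.py
```

```text
[ 0.584  -0.1205  0.1939] yaw x 82.96 F [ 0.6  0.8 -3.4] M [-0.01 -0.09  0.05] tool z [ 0.0021 -0.0019 -1.    ]
long -0.016 short 0.0054 sole z 0.1192
```

Emit:
play_rows(
  steps=[-1,0,0,0.4,0,-1,0,0,0.4,0,-1,0,0,0.3,0,-1,0,0,0.2,0,-1,0,0,0.1,0,-1,0,0,0.05,0,-1,0,0,0.05,0,-1,0,0,0.03,0,-1,0,0,0.03,0,-1,0,0,0.03,0],
)

```text
time: 10.15
position: [0.5825, -0.1169, 0.1466]
tool_rot: [0.749, 0.663, 0.0, 0.0]
ft_force: [-0.2, -0.4, -2.6]
grip_width: 0.0257
grip_force: 55.0
```

Emit:
play_rows(
  steps=[-1,0,0,0.03,0,-1,0,0,0.03,0,-1,0,0,0.03,0,-1,0,0,0.03,0,-1,0,0,0.03,0,-1,0,0,0,0,-1,0,0,0,0,-1,0,0,0,0,-1,0,0,0,0,-1,0,0,0,0],
)

```text
time: 11.15
position: [0.5829, -0.117, 0.1427]
tool_rot: [0.749, 0.663, 0.0, 0.001]
ft_force: [-1.0, 1.2, 5.8]
grip_width: 0.026
grip_force: 55.0
```

Emit:
play_rows(
  steps=[-1,0,0,0.02,0,-1,0,0,0.02,0,-1,0,0,0.02,0,-1,0,0,0,0,-1,0,0,0,0,-1,0,0,0,0,-1,0,0,0,0,-1,0,0,0,0,-1,0,0,0,0,-1,0,0,0,0],
)

```text
time: 12.15
position: [0.5831, -0.1171, 0.1425]
tool_rot: [0.748, 0.663, 0.0, 0.001]
ft_force: [-2.8, 0.8, 13.9]
grip_width: 0.0258
grip_force: 55.0
```

Emit:
play_rows(
  steps=[-1,0,0,0.02,0,-1,0,0,0,0,-1,0,0,0.02,0,-1,0,0,0,0,-1,0,0,0,0,-1,0,0,0,0,-1,0,0,0,0,-1,0,0,0,0,-1,0,0,0,0,-1,0,0,0,0],
)

```text
time: 13.15
position: [0.5831, -0.1172, 0.1424]
tool_rot: [0.748, 0.663, 0.0, 0.001]
ft_force: [-3.8, 2.6, 19.7]
grip_width: 0.026
grip_force: 55.0
```

```bash
python3 where.py
```

```text
[ 0.5831 -0.1172  0.1424] yaw x 83.09 F [-3.8  2.6 19.7] M [ 0.16  0.91 -0.01] tool z [ 0.0027 -0.0016 -1.    ]
long -0.0192 short 0.0042 sole z 0.0677
```

Emit:
play_rows(
  steps=[-1,0,0,0.03,0,-1,0,0,0,0,-1,0,0,0.03,0,-1,0,0,0,0,-1,0,0,0.03,0,-1,0,0,0,0,-1,0,0,0,0,-1,0,0,0,0,-1,0,0,0,0,-1,0,0,0,0],
)

```text
time: 14.15
position: [0.5833, -0.1174, 0.1421]
tool_rot: [0.748, 0.663, 0.001, 0.002]
ft_force: [-7.3, 2.4, 32.1]
grip_width: 0.0253
grip_force: 55.0
```

Emit:
play_rows(
  steps=[-1,0,0,0.03,0,-1,0,0,0,0,-1,0,0,0,0,-1,0,0,0,0,-1,0,0,0,0,-1,0,0,0,0,-1,0,0,0,0,-1,0,0,0,0,-1,0,0,0,0,-1,0,0,0,0],
)

```text
time: 15.15
position: [0.5834, -0.1176, 0.1419]
tool_rot: [0.748, 0.663, 0.001, 0.002]
ft_force: [-8.6, 2.0, 35.9]
grip_width: 0.0257
grip_force: 55.0
```

```bash
python3 where.py
```

```text
[ 0.5834 -0.1176  0.1419] yaw x 83.11 F [-8.6  2.  35.9] M [ 0.39  1.94 -0.03] tool z [ 0.004  -0.0028 -1.    ]
long -0.0188 short 0.0044 sole z 0.0672
```

Emit:
play_rows(
  steps=[-1,0,-0.03,0.03,0,-1,0,0,0,0,-1,0,-0.03,0.03,0,-1,0,0,0,0,-1,0,0,0,0,-1,0,0,0,0,-1,0,0,0,0,-1,0,0,0,0,-1,0,0,0,0,-1,0,0,0,0],
)

```text
time: 16.15
position: [0.583, -0.1176, 0.1417]
tool_rot: [0.749, 0.663, 0.002, 0.004]
ft_force: [-9.4, 3.1, 42.1]
grip_width: 0.0258
grip_force: 55.0
```

Emit:
play_rows(
  steps=[-1,0,0,0,0,-1,0,0,0,0,-1,0,0,0,0,-1,0,0,0,0,-1,0,0,0,0,-1,0,0,0,0,-1,0,0,0,0,-1,0,0,0,0,-1,0,0,0,0,-1,0,0,0,0],
)

```text
time: 17.15
position: [0.583, -0.1176, 0.1417]
tool_rot: [0.748, 0.663, 0.002, 0.004]
ft_force: [-9.6, 2.7, 42.1]
grip_width: 0.0257
grip_force: 55.0
```

```bash
python3 where.py;python3 - <<'E'
from h import *
a=robot.camera("top")["image"][185:285,330:470,::-1]
b=robot.camera("scene")["image"][180:290,300:450,::-1]
s=np.zeros((600,800,3),np.uint8)
s[:300,:420]=cv2.resize(a,(420,300),interpolation=3);s[300:,:409*1]=cv2.resize(b,(409,300),interpolation=3)
cv2.imwrite("pics/p2.png",s[:,:430])
E
```

```text
[ 0.583  -0.1176  0.1417] yaw x 83.08 F [-9.6  2.7 42.1] M [ 0.61  1.89 -0.15] tool z [ 0.0076 -0.0036 -1.    ]
long -0.0187 short 0.0041 sole z 0.067
```

View pics/p2.png

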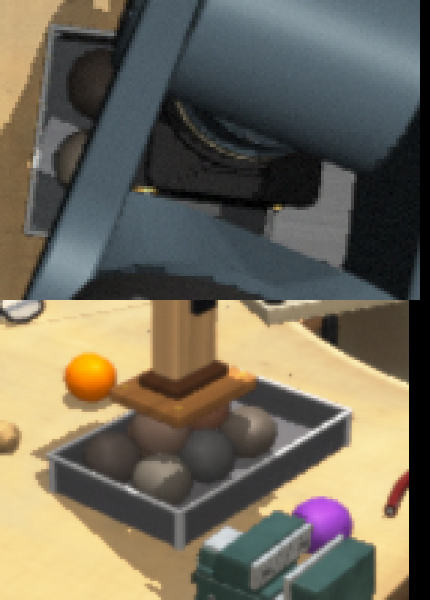

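Emit:
play_rows(
  steps=[-1,0.1,0,0.03,0,-1,0.1,0,0,0,-1,-0.1,0,0.03,0,-1,-0.1,0,0,0,-1,-0.1,0,0,0,-1,-0.1,0,0,0,-1,0.1,0,0,0,-1,0.1,0,0,0,-1,0,0,0,0,-1,0,0,0,0],
  grip_force=60,
)

```text
time: 18.25
position: [0.5804, -0.1162, 0.1313]
tool_rot: [0.748, 0.663, -0.0, -0.0]
ft_force: [0.4, -0.3, -2.6]
grip_width: 0.0254
grip_force: 60.0
```

Emit:
play_rows(
  steps=[-1,0,-0.1,0,0,-1,0,-0.1,0,0,-1,0,0.1,0,0,-1,0,0.1,0,0,-1,0,-0.1,0,0,-1,0,-0.1,0,0,-1,0,0,0,0,-1,0,0,0,0,-1,0,0,0,0,-1,0,0,0,0],
)

```text
time: 19.25
position: [0.5747, -0.1159, 0.1317]
tool_rot: [0.749, 0.663, 0.0, 0.0]
ft_force: [-0.4, -0.5, -2.8]
grip_width: 0.0258
grip_force: 60.0
```

```bash
python3 where.py
```

```text
[ 0.5747 -0.1159  0.1317] yaw x 83.06 F [-0.4 -0.5 -2.8] M [-0.03 -0.1   0.04] tool z [ 2.e-04 -1.e-04 -1.e+00]
long -0.0194 short -0.0043 sole z 0.057
```

Emit:
play_rows(
  steps=[-1,0,0.1,0.05,0,-1,0,0,0.05,0,-1,0,0,0.05,0,-1,0,0,0.05,0,-1,0,0,0.05,0,-1,0,0,0.05,0,-1,0,0,0,0,-1,0,0,0,0,-1,0,0,0,0,-1,0,0,0,0],
)

```text
time: 20.25
position: [0.5776, -0.1162, 0.1227]
tool_rot: [0.749, 0.663, 0.0, 0.0]
ft_force: [-0.2, -0.3, -3.1]
grip_width: 0.026
grip_force: 60.0
```

```bash
python3 where.py
```

```text
[ 0.5776 -0.1162  0.1227] yaw x 83.07 F [-0.2 -0.3 -3.1] M [-0.02 -0.08  0.02] tool z [ 1.e-04 -1.e-04 -1.e+00]
long -0.0194 short -0.0014 sole z 0.048
```

Emit:
play_rows(
  steps=[-1,0,0,0.03,0,-1,0,0,0.03,0,-1,0,0,0.03,0,-1,0,0,0.03,0,-1,0,0,0.03,0,-1,0,0,0,0,-1,0,0,0,0,-1,0,0,0,0,-1,0,0,0,0,-1,0,0,0,0],
)

```text
time: 21.25
position: [0.5783, -0.1161, 0.1199]
tool_rot: [0.749, 0.663, 0.001, 0.001]
ft_force: [-0.7, 1.6, 7.5]
grip_width: 0.0257
grip_force: 60.0
```

```bash
python3 where.py
```

```text
[ 0.5783 -0.1161  0.1199] yaw x 83.05 F [-0.7  1.6  7.5] M [0.56 0.19 0.08] tool z [ 0.002  0.    -1.   ]
long -0.0197 short -0.0008 sole z 0.0452
```

Emit:
play_rows(
  steps=[-1,0,0,0.03,0,-1,0,0,0.03,0,-1,0,0,0.02,0,-1,0,0,0,0,-1,0,0,0,0,-1,0,0,0,0,-1,0,0,0,0,-1,0,0,0,0,-1,0,0,0,0,-1,0,0,0,0],
)

```text
time: 22.25
position: [0.5787, -0.116, 0.1196]
tool_rot: [0.749, 0.663, 0.001, 0.001]
ft_force: [-4.5, 1.8, 18.1]
grip_width: 0.0259
grip_force: 60.0
```

```bash
python3 where.py;python3 - <<'E'
from h import *
a=robot.camera("top")["image"][185:285,330:470,::-1]
b=robot.camera("scene")["image"][180:290,300:450,::-1]
s=np.zeros((600,430,3),np.uint8)
s[:300,:420]=cv2.resize(a,(420,300),interpolation=3);s[300:,:409]=cv2.resize(b,(409,300),interpolation=3)
cv2.imwrite("pics/p3.png",s)
E
```

```text
[ 0.5787 -0.116   0.1196] yaw x 83.05 F [-4.5  1.8 18.1] M [0.98 0.72 0.05] tool z [ 0.0033 -0.     -1.    ]
long -0.0198 short -0.0004 sole z 0.0449
```

View pics/p3.png

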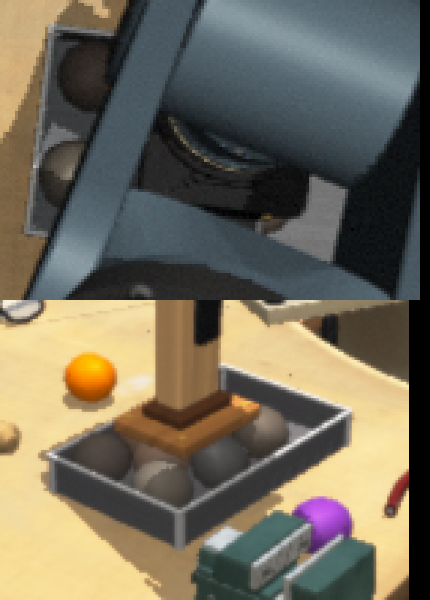

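Emit:
play_rows(
  steps=[-1,0,0,-0.06,0,-1,0,0,-0.1,0,-1,0,0,-0.4,0,-1,0,0,-0.8,0,-1,0,0,-0.8,0,-1,0,0,-0.8,0,-1,1,-0.4,0,0,-1,1,-0.4,0,0,-1,1,-0.4,0,0,-1,1,-0.4,0,0],
)

```text
time: 23.35
position: [0.5439, 0.0096, 0.2047]
tool_rot: [0.749, 0.663, -0.0, -0.0]
ft_force: [0.9, 0.2, -4.1]
grip_width: 0.0256
grip_force: 60.0
```

Emit:
play_rows(
  steps=[-1,1,-0.4,0,0,-1,1,-0.4,0,0,-1,1,-0.4,0,0,-1,1,-0.4,0,0,-1,1,-0.4,0,0,-1,0.3,-0.3,0,0,-1,0,0,0,0,-1,0,0,0,0,-1,0,0,0,0,-1,0,0,0,0],
)

```text
time: 24.35
position: [0.4958, 0.1737, 0.2046]
tool_rot: [0.749, 0.662, 0.0, 0.0]
ft_force: [0.4, -0.2, -3.3]
grip_width: 0.0257
grip_force: 60.0
```

```bash
python3 where.py;python3 - <<'E'
from h import *
a=robot.camera("top")["image"][185:285,330:470,::-1]
b=robot.camera("scene")["image"][180:290,300:450,::-1]
s=np.zeros((600,430,3),np.uint8)
s[:300,:420]=cv2.resize(a,(420,300),interpolation=3);s[300:,:409]=cv2.resize(b,(409,300),interpolation=3)
cv2.imwrite("pics/p4.png",s)
E
```

```text
[0.4958 0.1737 0.2046] yaw x 82.97 F [ 0.4 -0.2 -3.3] M [ 0.   -0.11  0.05] tool z [ 4.e-04 -3.e-04 -1.e+00]
long -0.2975 short -0.1175 sole z 0.1299
```

View pics/p4.png

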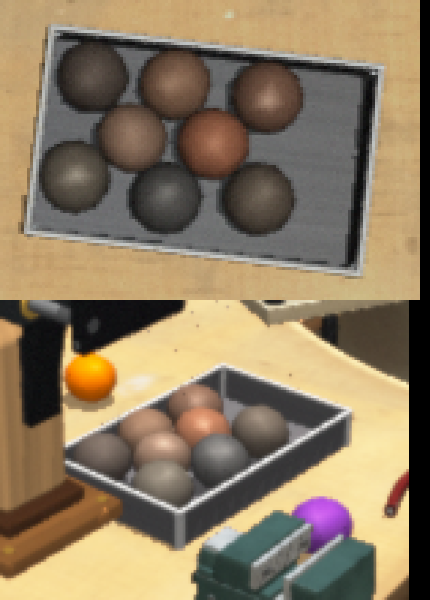

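All eight stones lie level without overlap; the ex-riders are at (132,137) and (213,143) in the picture. Next I'll set the tamper down.

Emit:
play_rows(
  steps=[-1,0,0,0.8,0,-1,0,0,0.8,0,-1,0,0,0.8,0,-1,0,0,0.8,0,-1,0,0,0.6,0,-1,0,0,0.3,0,-1,0,0,0.1,0,-1,0,0,0.03,0,-1,0,0,0.03,0,-1,0,0,0,0],
)

```text
time: 25.45
position: [0.4958, 0.1749, 0.0775]
tool_rot: [0.749, 0.663, 0.001, 0.001]
ft_force: [-0.6, -0.6, -2.7]
grip_width: 0.0257
grip_force: 60.0
```

Emit:
play_rows(
  steps=[-1,0,0,0.02,0,-1,0,0,0.02,0,-1,0,0,0,0,-1,0,0,0,0,-1,0,0,0,0,-1,0,0,0,0,-1,0,0,0,0,-1,0,0,0,0,-1,0,0,0,0,-1,0,0,0,0],
)

```text
time: 26.45
position: [0.4951, 0.1749, 0.0755]
tool_rot: [0.749, 0.663, 0.0, -0.0]
ft_force: [0.4, -0.4, -3.9]
grip_width: 0.0259
grip_force: 60.0
```

```bash
python3 where.py
```

```text
[0.4951 0.1749 0.0755] yaw x 83.06 F [ 0.4 -0.4 -3.9] M [-0.04 -0.09 -0.03] tool z [-0.  0. -1.]
long -0.2985 short -0.1183 sole z 0.0008
```

Emit:
play_rows(
  steps=[-1,0,0,0.02,0,-1,0,0,0.02,0,-1,0,0,0.02,0,-1,0,0,0,0,-1,0,0,0,0,-1,0,0,0,0,-1,0,0,0,0,-1,0,0,0,0,-1,0,0,0,0,-1,0,0,0,0],
)

```text
time: 27.45
position: [0.4951, 0.1749, 0.0738]
tool_rot: [0.749, 0.663, -0.0, -0.0]
ft_force: [-0.2, -1.4, -0.4]
grip_width: 0.0259
grip_force: 60.0
```

Emit:
play_rows(
  steps=[-1,0,0,0.01,0,-1,0,0,0,0,1,0,0,0,0,1,0,0,0,0,1,0,0,0,0,1,0,0,0,0,1,0,0,0,0,1,0,0,0,0,1,0,0,0,0,1,0,0,0,0],
)

```text
time: 28.45
position: [0.4951, 0.1749, 0.0734]
tool_rot: [0.749, 0.663, -0.0, 0.0]
ft_force: [0.5, 0.7, -0.5]
grip_width: 0.0814
grip_force: 0.0
```

Emit:
play_rows(
  steps=[1,0,0,-0.1,0,1,0,0,-0.4,0,1,0,0,-0.8,0,1,0,0,-1,0,1,0,0,-1,0,1,0,0,-1,0,1,0,0,-0.5,0,1,0,0,0,0,1,0,0,0,0,1,0,0,0,0],
)

```text
time: 29.45
position: [0.4941, 0.1747, 0.2165]
tool_rot: [0.749, 0.663, -0.001, -0.001]
ft_force: [0.3, -0.7, 0.8]
grip_width: 0.0871
grip_force: 0.0
```

```bash
python3 where.py;python3 - <<'E'
from h import *
cv2.imwrite("pics/p5.png",robot.camera("scene")["image"][:,:,::-1])
E
```

```text
[0.4941 0.1747 0.2165] yaw x 83.07 F [ 0.3 -0.7  0.8] M [-0.09 -0.12  0.04] tool z [-2.3e-03 -3.0e-04 -1.0e+00]
long -0.2983 short -0.1193 sole z 0.1418
```

View pics/p5.png

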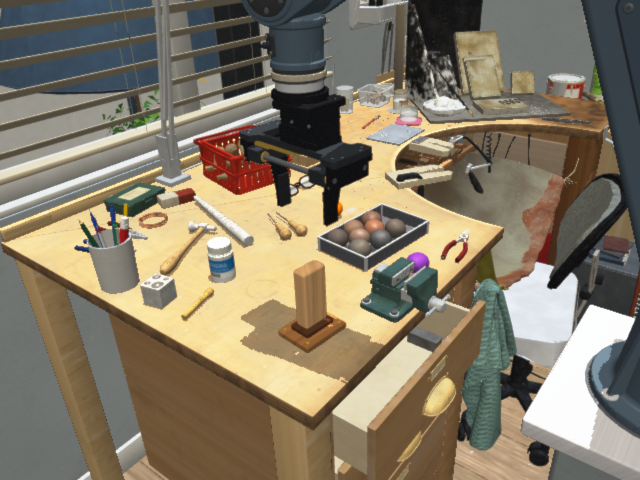

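The tamper stands upright at (312,310), released. The stones are level in the pan, and the tub (220,260) and pliers (457,245) have not moved.

```bash
python3 -c "
from rig import robot
print(robot.hand_in())"
```

```text
the job is handed in; nothing more can be done
None
```

The job is handed in, with no verdict returned: all eight stones look level in the pan after a final press of about 21 N, and the tamper stands upright and released on the bench, with the tub and pliers where they were.

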